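# Hold the spatula in the code reader's V-cradle

## Robot

A 7-joint arm with a two-finger parallel gripper is mounted at the origin on the work surface. World frame = base frame: x ahead of the robot, y to its left, z up, the work surface at z = 0. Lengths are in m, angles in rad, forces in N, time in s.
With the tool pointing down it reaches from about 0.4 to 0.875 m from the base axis. Payload 19.3 kg.
Tool frame: the origin (TCP) lies at the very end of the fingers, on their centre line; the grasp point (between the pads) lies 19 mm behind it; x points along the fingers, y is the direction in which the jaws open and shut, and the axes are right-handed (so a half turn about x gives the same grasp; the last joint's range is limited). The gripper opens to 85 mm and grips with 20 to 120 N. Pads are 22 mm wide; open, the fingers measure 114 mm over their backs; the gripper's body (76 mm by 85 mm) begins 54 mm behind the grasp point. The pads swing forward as they close: fully open they stand 13 mm farther back than shut.
Start: joints at [1.166, 0.521, -0.036, 1.599, 0.021, 1.021, -0.113], TCP at [0.205, -0.59, 0.231] pointing down, gripper open.
Joint ranges: [-2.91, 2.91], [-0.3, 2.13], [-1.5, 1.42], [0.17, 2.43], [-1.26, 4.41], [0.16, 1.93], [-2.52, 2.52]. Speed limits (rad/s): [1.89, 1.89, 2.39, 2.39, 3.01, 3.01, 3.01].

## Interface

Orientations are given as [roll, pitch, yaw] about the fixed x, y, z axes, in that order (R = Rz(yaw) Ry(pitch) Rx(roll)).
In Python, from workcell import bot, grab_frame, job_done gives the robot as it stands.
- The arm moves only by the shell command python3 -m pendant 'ROWS' [OPENING] [FORCE]. ROWS is JSON, a list of rows, each a list of 4 numbers: the shift along the tool's x, y, z in mm, then the turn about the tool's x in degrees. A call has 1 to 12 rows; each row shifts and turns the commanded pose from where the row before left it, along the tool's axes as they then stand; what a row does not reach is not made up. A row lasts 1/8 s, in which the tool goes at most 62.5 mm and 10.7 degrees, less where a joint would pass 70% of its speed; a pose out of reach is approached as far as the arm can. A call is refused whole if a number of a shift passes 62.5 or a number of a turn 10.7, either way. A call with a gripper value outside its range is refused whole. OPENING is the opening, from -1 (shut) to 1 (fully open), set as the call begins (- or left out, the last holds). The fingers move at their own pace and stop on an object; FORCE is the grip in N (left out, the last holds). Time passes only in rows, so rows that do not move let the fingers close. It gives the time, the measured TCP pose, the force and the opening at its end, in the units of the state.
- bot.observe(): the state, without advancing time (a new reading comes with each control period).
- grab_frame(name): name is "scene" or "side" or "wrist"; returns a dict with "img" (420x560x3 uint8, red, green, blue), "fovy" (degrees; the focal length in pixels is half the picture's height over the tangent of half this angle, whatever the lens; pixels are square), "cx", "cy" (the principal point, pixels), "R" (3x3) and "t" (3): a world point X has camera coordinates R X + t. Camera axes: x right, y down, z forward; pixel columns grow to the right and rows downward; lengths in m; the calibration is good to about 2 mm. The wrist camera is an equidistant fisheye: a pixel r from the principal point sees the ray r / f radians off the axis. A picture is of the moment at which its call begins. There is no depth.
- job_done(): hands the job in, once; it reports no verdict.
The state is a dict: "clock": time; "qpos": joint angles; "qd": joint speeds; "joint_efforts": joint torques, N m; "position": TCP position; "tool_rot": TCP orientation; "force": force on the tool from outside, world axes, zero at the start; "moment": the same for the moment, N m; "grip_width": finger opening in m.
Only numpy, scipy, OpenCV 4.12 (cv2) and the standard library are available. Lean on these libraries where they do the work, as an engineer would, in place of code of your own. Each camera call takes 0.05 s, during which the arm holds its last target.

## Task

Check the heavy stainless spatula in at the instrument code reader: first push the reader's light-chamber door fully shut until it clicks onto its catch, then lay the spatula's round handle in the V-cradle on top of the reader, centred over both saddles, with the blade out past the open end (away from the display tower). Press the handle down firmly, but without forcing it, so that it bears on both sides of the V along its length, and finish still gripping the handle and holding it pressed there for the reader to read it. Leave everything else on the counter where it is.

Things in the scene. Friction and masses are not known exactly. Their poses are not given: they have to be found in the camera images.
- reader: Instrument code reader, white benchtop unit fixed to the counter, 130 mm deep (x), 220 mm wide (y); origin at the centre of its underside, z up; place and turn vary. Front (-x, towards the robot): the chamber door. Top deck 100 mm above the counter, carrying the V-cradle. At the +y end a display tower rises to 160 mm (y +52 to +108, x -38 to +58 mm); the -y end is open.
- cradle (a point): Where the middle of the handle's axis lies when seated: reader x +12, y -40, z +138 mm; reader's axes, V runs along y. Rigid: two saddles 16 mm thick, 43 mm either side of here, gap 68 mm between them down to the deck 38 mm below. Each a 90 degree V lined with black pads whose upper edges are about 15 mm either side of the axis and 2 mm above here; saddles 58 mm wide (x). Tower from y +92 mm on.
- pads_near: The two black, slippery plastic pads lining the front (-x) side of the V, one on each saddle; fixed to the reader. Origin at the cradle point, axes of the reader.
- pads_far: The two black, slippery plastic pads lining the back (+x) side of the V, one on each saddle; fixed to the reader. Origin at the cradle point, axes of the reader.
- reader_door (a joint): Angle of the chamber door, rad: 0 = shut on its stop, grows as it swings out towards the robot (starts 0.35 to 0.8). Sprung catch near the free edge: from about 0.09 down to 0.04 it pushes the door back out (3 to 6 N there), below 0.04 it draws the door home to 0 and keeps it there. Elsewhere the door stays where it is left.
- door_hinge (a point): Point on the door's vertical hinge axis, in the plane of its outer face, 51 mm above the counter; reader x -65, y +33 mm. Axes turn with the door: -y runs from the hinge to the free edge, -x points out of the outer face; when shut they are the reader's axes.
- door_face (a point): Point on the door's flat outer face, 90 mm from the hinge axis, 51 mm above the counter; axes of the door as for door_hinge. The door is 128 mm wide, 78 mm high (12 to 90 mm above the counter); a pull lip standing out 10 mm takes up the last 7 mm at its free edge.
- spatula: Heavy stainless spatula, about 0.18 kg, lying on the counter: round handle 18 mm in diameter, 125 mm long, round ends; short neck; flat blade 24 mm wide, 2 mm thick, rounded end, level with the handle's underside. Overall 225 mm. Origin under the handle's middle, at its underside; x along the handle to the blade, z up. Balances about 17 mm from the handle's middle towards the blade.
- handle_mid (a point): Middle of the spatula handle, on its axis, 9 mm above the spatula's origin; axes of the spatula.
- blade_tip (a point): Rounded end of the spatula's blade, 162 mm from the middle of the handle along the spatula's x; axes of the spatula.
- tray_left: Bystander: chrome partial (quadrant) impression tray, about 140 by 65 mm and 18 mm high, loose. Origin on the counter near its middle.
- tray_right: Bystander: chrome partial impression tray of the other hand, same size, loose. Origin on the counter near its middle.
- bowl: Bystander: beige rubber mixing bowl, 128 mm across the rim, 66 mm high, loose. Origin at the centre of its underside.
- measure: Bystander: clear plastic water measure, 48 mm across and 85 mm high, loose. Origin at the centre of its underside.
- cassette: Bystander: closed blue anodised sterilisation cassette, 140 by 205 mm and 33 mm high, fixed. Origin at the centre of its underside.
- mix_pad: Bystander: block of mixing paper, 100 by 150 mm and 12 mm high, fixed. Origin at the centre of its underside.

How it is judged:
By the outcome, as a careful person would: the job done as asked, in the order asked, and still so for the second after the job is handed in, while the arm keeps its last pose, push and grip.
It also fails if it takes over 56 s, if anything falls off the work surface, if the arm or the gripper's body presses on something with over 40 N, if the wrist force passes 120 N, or if a joint passes its speed limit or range.

## Working session

There is one attempt and no reset: what is moved stays moved. The work goes in short steps, Python scripts to look and compute and a shell command to move; the robot and the scene stay as the last step left them, time stands still between calls to the robot, and variables do not carry over. Pictures are saved under pics/ and viewed, and the job is handed in when it is done.

```bash
mkdir -p pics; ls; python3 - <<'E'
from workcell import bot, grab_frame
import cv2
s=bot.observe(); print({k:s[k] for k in('clock','position','tool_rot','force','grip_width')})
for n in('scene','side','wrist'):
    f=grab_frame(n); cv2.imwrite(f'pics/a_{n}.png',f['img'][:,:,::-1]); print(n,f['fovy'],f['cx'],f['cy'],f['R'],f['t'])
E
```

```text
pics
{'clock': 0.0, 'position': array([ 0.20522354, -0.58998943,  0.23073143]), 'tool_rot': array([-1.5162293 ,  1.56967191,  1.96013354]), 'force': array([-0.3804407 , -0.16163263, -0.01534377]), 'grip_width': 0.08524111725489399}
scene 44.04312835202879 269.8836637892758 206.97795152201084 [[-0.77541622  0.63132361 -0.01265652]
 [ 0.40256418  0.47880415 -0.78018502]
 [-0.48648923 -0.61006318 -0.62542077]] [ 0.36657781 -0.13239911  1.65125748]
side 45.70445167582152 274.01434756776575 203.88786797633577 [[-0.97834892 -0.20599361 -0.02000057]
 [-0.10904353  0.59519354 -0.79614958]
 [ 0.17590594 -0.77673115 -0.60476923]] [0.523524   0.12434396 1.30041645]
wrist 65.70646984690485 278.9198076908178 210.0744299775897 [[ 3.29585546e-01 -9.44125465e-01 -6.87763442e-04]
 [-9.11165514e-01 -3.18270161e-01  2.61689723e-01]
 [-2.47286826e-01 -8.56224841e-02 -9.65151810e-01]] [-0.62326158 -0.03480754  0.37683718]
```

View pics/a_scene.png

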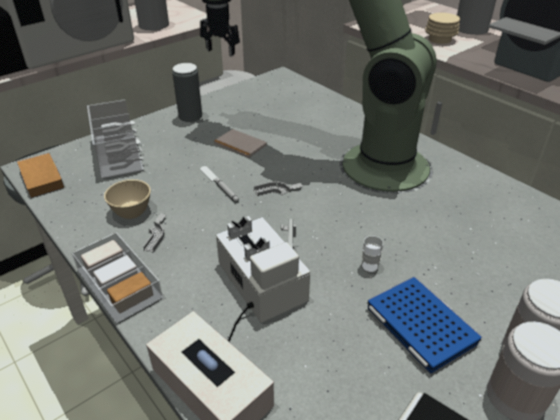

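View pics/a_side.png

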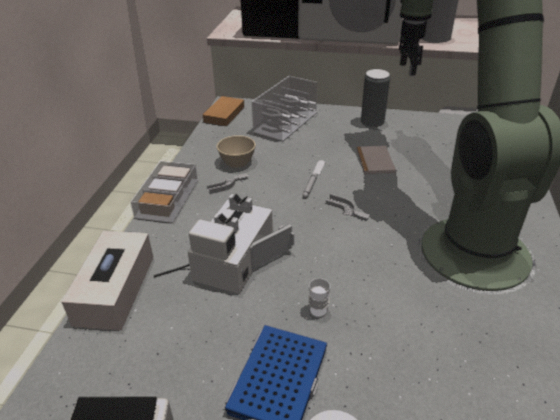

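View pics/a_wrist.png

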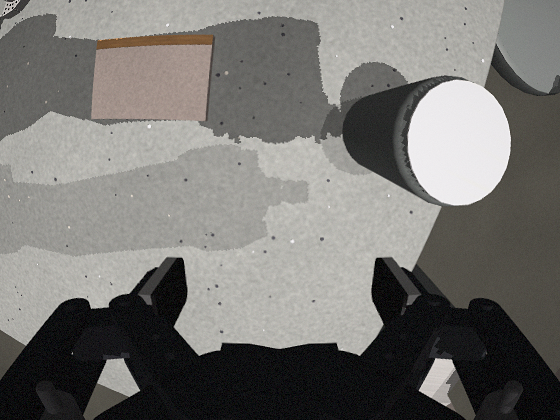

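```bash
cat > h.py <<'E'
import numpy as np, cv2
from workcell import bot, grab_frame
def ray(f,u,v):
    fl=210/np.tan(np.radians(f['fovy'])/2); x=(u-f['cx'])/fl; y=(v-f['cy'])/fl
    if f.get('fish'):
        r=np.hypot(x,y); d=np.array([x/r*np.sin(r),y/r*np.sin(r),np.cos(r)]) if r>0 else np.array([0,0,1.])
    else: d=np.array([x,y,1.])
    R=np.array(f['R']);return -R.T@np.array(f['t']), R.T@d/np.linalg.norm(d)
def onz(f,u,v,z):
    c,d=ray(f,u,v); return c+d*(z-c[2])/d[2]
def tri(obs):
    A=0;b=0
    for f,u,v in obs:
        c,d=ray(f,u,v);P=np.eye(3)-np.outer(d,d);A=A+P;b=b+P@c
    X=np.linalg.solve(A,b)
    e=[np.linalg.norm((np.eye(3)-np.outer(d,d))@(X-c)) for c,d in (ray(*o) for o in obs)]
    return X,e
def proj(f,X):
    p=np.array(f['R'])@np.array(X)+f['t']; fl=210/np.tan(np.radians(f['fovy'])/2)
    if f.get('fish'):
        r=np.hypot(p[0],p[1]);th=np.arctan2(r,p[2]);return f['cx']+fl*th*p[0]/r,f['cy']+fl*th*p[1]/r
    return f['cx']+fl*p[0]/p[2],f['cy']+fl*p[1]/p[2]
def grab(n):
    f=grab_frame(n);f['fish']=n=='wrist';return f
def crop(img,x0,y0,x1,y1,k,fn):
    c=cv2.resize(img[y0:y1,x0:x1,::-1],None,fx=k,fy=k,interpolation=cv2.INTER_CUBIC)
    for u in range((x0+9)//10*10,x1,10):
        cv2.line(c,((u-x0)*k+k//2,0),((u-x0)*k+k//2,8 if u%50 else 20),(0,0,255),1)
    for v in range((y0+9)//10*10,y1,10):
        cv2.line(c,(0,(v-y0)*k+k//2),(8 if v%50 else 20,(v-y0)*k+k//2),(0,0,255),1)
    cv2.imwrite(fn,c)
def tool():
    from scipy.spatial.transform import Rotation as Ro
    s=bot.observe();return s,np.array(s['position']),Ro.from_euler('xyz',s['tool_rot']).as_matrix()
E
python3 - <<'E'
from h import *
import pickle
S=grab('scene');D=grab('side');pickle.dump((S,D),open('sd.pkl','wb'))
crop(S['img'],190,150,330,255,5,'pics/b_s1.png');crop(S['img'],205,205,325,320,5,'pics/b_s2.png')
crop(D['img'],180,180,300,295,5,'pics/b_d2.png');crop(D['img'],200,150,380,230,4,'pics/b_d1.png')
E
```

```text
(no output)
```

View pics/b_s1.png

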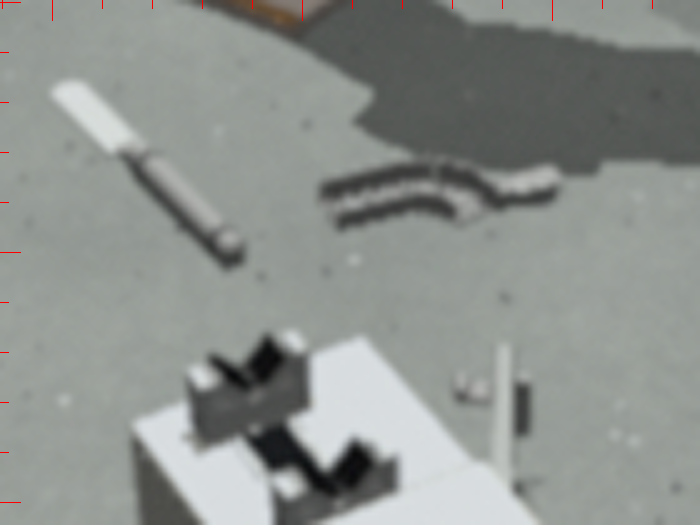

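View pics/b_s2.png

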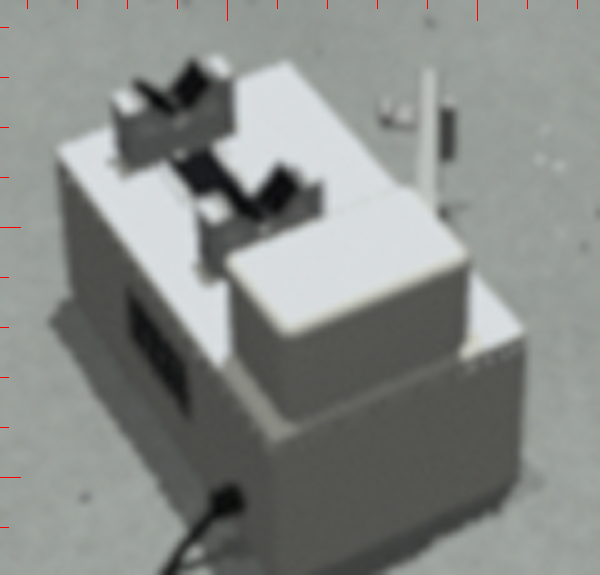

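View pics/b_d2.png

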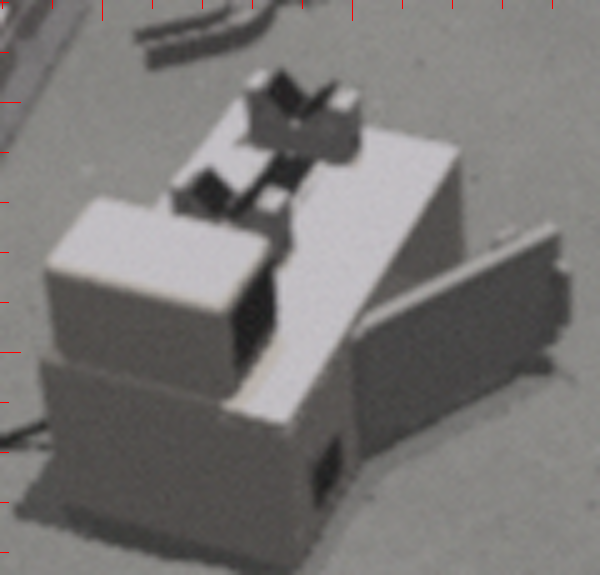

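View pics/b_d1.png

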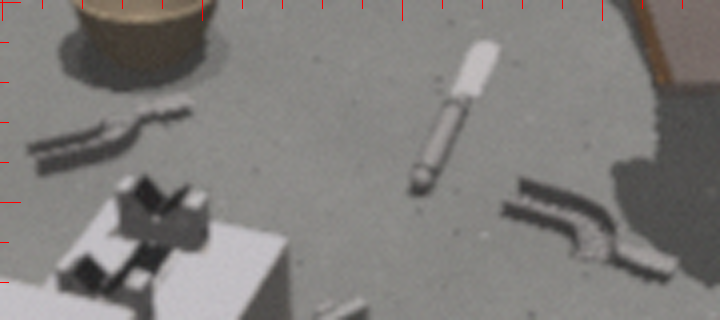

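```bash
python3 - <<'E'
from h import *
import pickle
S,D=pickle.load(open('sd.pkl','rb'))
p=lambda c,x0,y0,k:((c[0]+.5)/k-.5+x0,(c[1]+.5)/k-.5+y0)
s2=lambda *c:(S,*p(c,205,205,5)); d2=lambda *c:(D,*p(c,180,180,5)); s1=lambda *c:(S,*p(c,190,150,5)); d1=lambda *c:(D,*p(c,200,150,4))
loc={'-x-y':(-65,-110),'-x+y':(-65,110),'+x+y':(65,110),'+x-y':(65,-110)}
cs={'-x-y':(s2(287,63),d2(460,150)),'-x+y':(s2(525,330),d2(290,425)),'+x+y':(s2(275,437),d2(40,357))}
P=[];Q=[]
for k,(a,b) in cs.items():
    print(k,onz(*a,.1),onz(*b,.1),tri([a,b])); P.append(loc[k]);Q.append(tri([a,b])[0][:2])
a=s2(57,150);print(onz(*a,.1));P.append(loc['+x-y']);Q.append(onz(*a,.1)[:2])
P=np.array(P)/1000;Q=np.array(Q)
pc,qc=P.mean(0),Q.mean(0);A=P-pc;B=Q-qc
th=np.arctan2((A[:,0]*B[:,1]-A[:,1]*B[:,0]).sum(),(A*B).sum());R=np.array([[np.cos(th),-np.sin(th)],[np.sin(th),np.cos(th)]])
t=qc-R@pc;print('yaw',th,'origin',t,'res',(Q-(P@R.T+t))*1000)
w=lambda x,y,z:np.array([*(R@[x,y]+t),z])
print('cradle',w(.012,-.04,.138),'hinge',w(-.065,.033,.051))
# door top edge free end
a,b=s2(430,70),d2(555,228)
X,e=tri([a,b]);print('door free top',X,e);l=R.T@(X[:2]-t);print('local',l,'ang',np.arctan2(-(l[0]+.065),-(l[1]-.033)))
# spatula
for n,a,b,z in(('tip',s1(58,86),d1(490,43),.002),('end',s1(233,255),d1(419,188),.009),('neck',s1(138,154),d1(463,96),.009)):
    print(n,onz(*a,z),onz(*b,z),tri([a,b])[0])
for n,a,b in(('sad -y top left',s2(128,100),d2(258,80)),):print(n,tri([a,b]))
pickle.dump((th,R,t),open('reader.pkl','wb'))
E
```

```text
-x-y [0.53308806 0.04479893 0.1       ] [0.52962194 0.04685432 0.1       ] (array([0.53069066, 0.04179523, 0.09637752]), [np.float64(0.00033125373281024477), np.float64(0.0003312537328102823)])
-x+y [0.5673192  0.25813386 0.1       ] [0.56307493 0.26066074 0.1       ] (array([0.56457141, 0.25560429, 0.09554115]), [np.float64(0.00048754332107286817), np.float64(0.0004875433210728164)])
+x+y [0.6919882  0.23652775 0.1       ] [0.69139649 0.23838796 0.1       ] (array([0.69188221, 0.23667263, 0.09916177]), [np.float64(0.0006244468915504116), np.float64(0.0006244468915503894)])
[0.65893073 0.02468841 0.1       ]
yaw -0.15161458754280066 origin [0.61151875 0.13969014] res [[ 0.04004096  1.02598602]
 [ 0.69322939 -2.64122142]
 [-0.5046821  -1.93840597]
 [-0.22858825  3.55364137]]
cradle [0.61733972 0.09833659 0.138     ] hinge [0.55224853 0.18212882 0.051     ]
door free top [0.47230107 0.08457472 0.08745799] [np.float64(0.0005759790589627947), np.float64(0.000575979058962859)]
local [-0.12929632 -0.07550982] ang 0.5349155391817161
tip [ 0.45416389 -0.3694581   0.002     ] [ 0.44837781 -0.36823851  0.002     ] [ 0.44943996 -0.37781209 -0.00424503]
end [ 0.47734554 -0.1487424   0.009     ] [ 0.47290222 -0.14677665  0.009     ] [ 0.47389124 -0.15382217  0.00398694]
neck [ 0.46247677 -0.26694464  0.009     ] [ 0.4580217  -0.27512522  0.009     ] [ 0.45856391 -0.27405924  0.00650877]
sad -y top left (array([0.63422946, 0.05289436, 0.13623664]), [np.float64(0.0003838893856320346), np.float64(0.00038388938563200885)])
```

```bash
cat >> h.py <<'E'
import pickle
TH=-0.152;RR=np.array([[np.cos(TH),-np.sin(TH)],[np.sin(TH),np.cos(TH)]]);T0=np.array([.6115,.1415])
def w(x,y,z): return np.array([*(RR@[x,y]+T0),z])
def loc(X): return RR.T@(np.array(X[:2])-T0)
def goto(X,p=None,R=None):
    s,p0,R0=tool(); return np.round((R0.T@(np.array(X)-p0))*1000,1)
def yawerr(yd):
    s,p,R=tool(); y=R[:,1]; a=np.arctan2(y[1],y[0]); e=(yd-a+np.pi/2)%np.pi-np.pi/2  # world yaw increase
    return -np.degrees(e) # tool x points down => turn about tool x is negative world
E
python3 - <<'E'
from h import *
s,p,R=tool();print(R.round(3),s['qpos'].round(3))
print('turn',yawerr(TH)); X=w(-.155,-.05,.2);print(X,goto(X)); print(goto(w(-.155,-.05,.04)))
E
```

```text
[[-0.     0.329 -0.944]
 [ 0.001 -0.944 -0.329]
 [-1.    -0.001  0.   ]] [ 1.166  0.522 -0.036  1.6    0.021  1.021 -0.113]
turn -62.108779174109735
[0.45071635 0.11554587 0.2       ] [  31.3 -585.9 -463.7]
[ 191.3 -585.8 -463.7]
```

```bash
python3 -m pendant '[[0,0,0,-10.35],[0,0,0,-10.35],[0,0,0,-10.35],[0,0,0,-10.35],[0,0,0,-10.35],[0,0,0,-10.35]]' -1 40; python3 - <<'E'
from h import *
s,p,R=tool();print(R.round(3),s['qpos'].round(3),yawerr(TH)); print(goto([.43,-.35,.22]),goto([.43,0,.22]),goto(w(-.155,-.05,.2)))
E
```

```text
clock: 1.0
position: [0.2053, -0.5903, 0.2312]
tool_rot: [-2.447, 1.571, 2.119]
force: [0.2, 0.0, 0.8]
grip_width: -0.0001
[[-0.     0.989 -0.146]
 [ 0.    -0.146 -0.989]
 [-1.    -0.    -0.   ]] [ 1.341  0.534 -0.297  1.589  0.173  1.044  0.85 ] 0.32719880660556916
[  11.2  187.3 -270.5] [  11.3  136.3 -616.7] [  31.3  139.9 -734.1]
```

```bash
python3 -m pendant '[[2,31,-45,0],[2,31,-45,0],[2,31,-45,0],[2,31,-45,0],[2,31,-45,0],[2,31,-45,0],[0,-7,-49,0],[0,-7,-49,0],[0,-7,-49,0]]' - -; python3 - <<'E'
from h import *
s,p,R=tool();print(s['qpos'].round(3),yawerr(TH)); print(goto(w(-.155,-.05,.2)))
f=grab('wrist');cv2.imwrite('pics/c_w.png',f['img'][:,:,::-1])
E
```

```text
clock: 2.12
position: [0.4315, -0.2016, 0.2193]
tool_rot: [1.136, 1.571, -0.587]
force: [2.1, 0.4, -0.6]
grip_width: -0.0003
[ 0.662  0.327 -0.433  1.976  0.176  0.874 -0.016] -0.009210078430308327
[  19.3  -29.1 -316.4]
```

View pics/c_w.png

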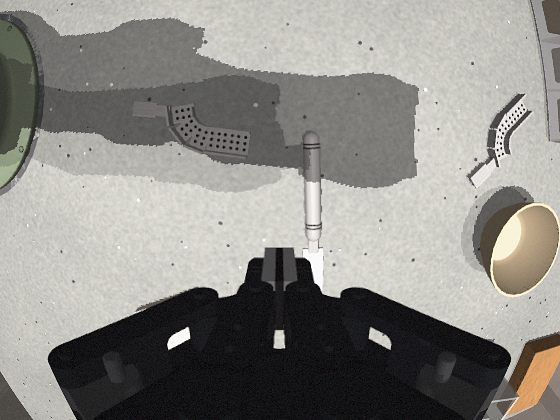

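```bash
python3 - <<'E'
from h import *
f=grab('wrist');pickle.dump(f,open('wr1.pkl','wb'))
crop(f['img'],260,110,360,290,4,'pics/c2.png')
for u,v in((310,131),(311.5,160),(313,220),(314,238)):print(onz(f,u,v,.009))
E
```

```text
[ 0.47271375 -0.14086626  0.009     ]
[ 0.47012855 -0.17246391  0.009     ]
[ 0.46341244 -0.24034418  0.009     ]
[ 0.46207463 -0.26213263  0.009     ]
```

View pics/c2.png

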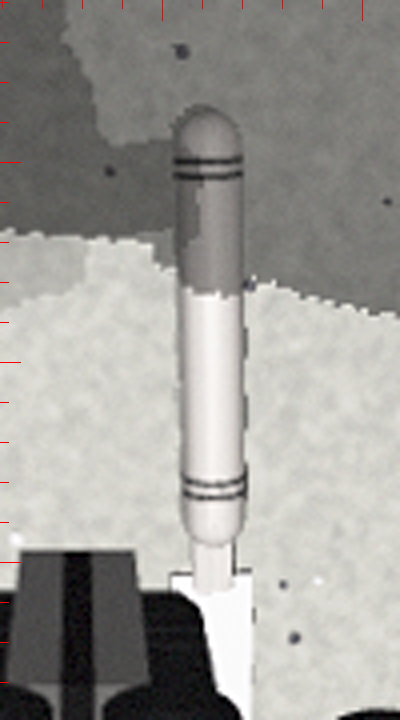

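```bash
python3 - <<'E'
from h import *
f=pickle.load(open('wr1.pkl','rb'))
p=lambda x,y:((x+.5)/4-.5+260,(y+.5)/4-.5+110)
a=onz(f,*p(207.5,104),.009);b=onz(f,*p(213.5,545),.009);c=onz(f,*p(210,250),.009);d=onz(f,*p(212,400),.009)
print(a,b,c,d,np.linalg.norm(a-b),(a+b)/2,np.arctan2(*(b-a)[1::-1]),np.arctan2(*(d-c)[1::-1]))
E
```

```text
[ 0.4736453  -0.14606047  0.009     ] [ 0.45982899 -0.27168423  0.009     ] [ 0.46909257 -0.18584357  0.009     ] [ 0.46442326 -0.22816601  0.009     ] 0.1263812402227459 [ 0.46673715 -0.20887235  0.009     ] -1.6803377022398496 -1.6806789449314863
```

```bash
python3 -m pendant '[[3,-5,-53,0],[3,-5,-53,0],[3,-5,-53,0],[3,-5,-53,0],[3,-5,-53,0],[3,-4,-51,0],[0,0,0,0]]'; python3 - <<'E'
from h import *
s,p,R=tool();print(p,s['qpos'].round(3),yawerr(TH)); print(goto(w(-.155,-.05,.04)))
f=grab('wrist');pickle.dump(f,open('wr2.pkl','wb'));cv2.imwrite('pics/d_w.png',f['img'][:,:,::-1])
E
```

```text
clock: 3.1
position: [0.4508, 0.1171, 0.2012]
tool_rot: [-3.026, 1.569, 1.54]
force: [0.1, -1.1, 0.7]
grip_width: 0.0001
[0.45083623 0.11708565 0.20122513] [ 0.07   0.353 -0.559  2.016  0.248  0.837 -0.775] 0.27891420278181195
[1.612e+02 1.000e-01 1.800e+00]
```

View pics/d_w.png

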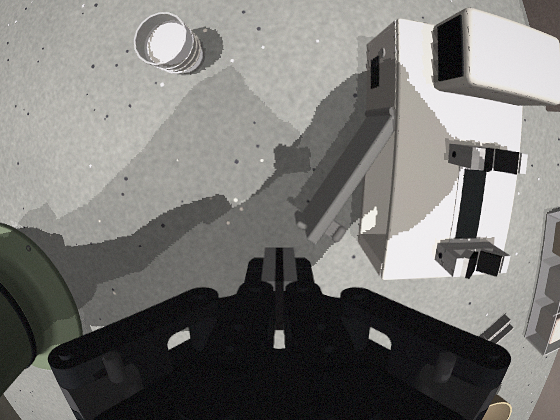

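```bash
python3 - <<'E'
from h import *
f=pickle.load(open('wr2.pkl','rb'))
crop(f['img'],280,90,410,290,4,'pics/d2.png');crop(f['img'],370,120,560,300,4,'pics/d3.png')
for k,(u,v),l in(('-x-y',(386,278),(-65,-110)),('-x+y',(398,18),(-65,110))):
    X=onz(f,u,v,.1);print(k,X,w(l[0]/1e3,l[1]/1e3,.1),proj(f,w(l[0]/1e3,l[1]/1e3,.1)))
E
```

```text
-x-y [0.53311095 0.04482744 0.1       ] [0.53059374 0.04261027 0.1       ] (np.float64(383.306712398774), np.float64(280.72162242443136))
-x+y [0.56452179 0.25849758 0.1       ] [0.56390513 0.26007372 0.1       ] (np.float64(396.9224862583554), np.float64(16.178827655601367))
```

View pics/d2.png

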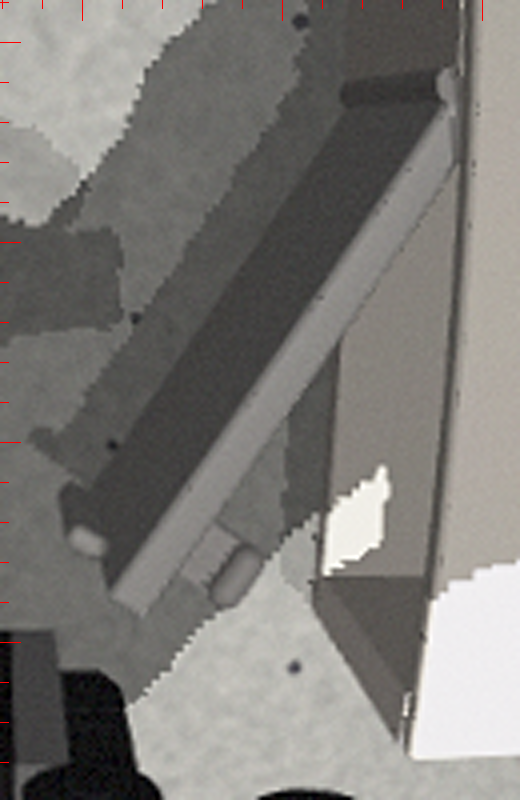

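View pics/d3.png

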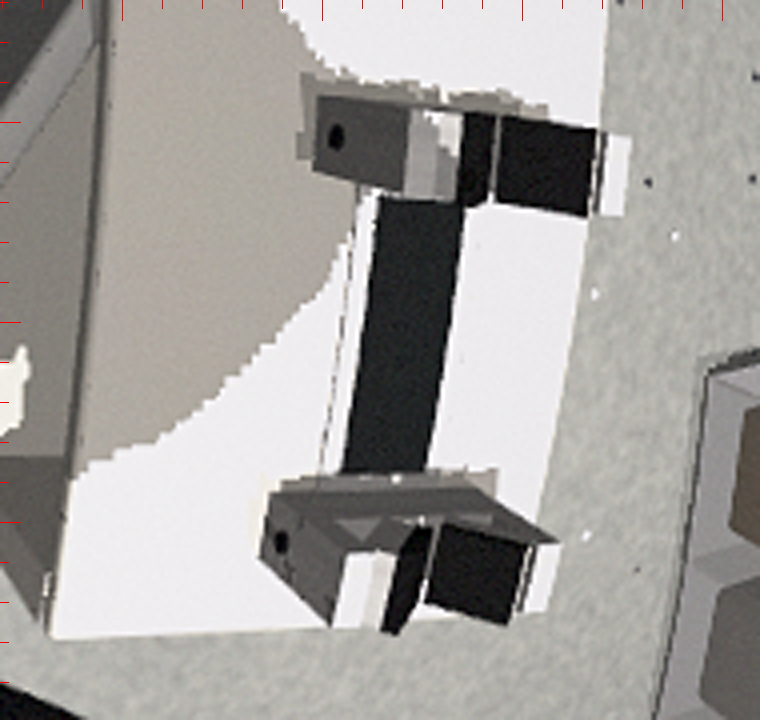

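```bash
python3 -m pendant '[[50,0,0,0],[50,0,0,0],[50,0,0,0],[0,5,0,0],[0,10,0,0],[0,0,0,0]]'; python3 - <<'E'
from h import *
s,p,R=tool();print(p,loc(p),s['force'])
f=grab('wrist');cv2.imwrite('pics/e_w.png',f['img'][:,:,::-1])
E
```

```text
clock: 3.9
position: [0.4678, 0.111, 0.0532]
tool_rot: [1.953, 1.567, 0.228]
force: [-0.3, 0.3, -0.1]
grip_width: -0.0
[0.46777784 0.11100909 0.05315363] [-0.13744828 -0.0519011 ] [-0.2507193   0.28789971 -0.14702136]
```

View pics/e_w.png

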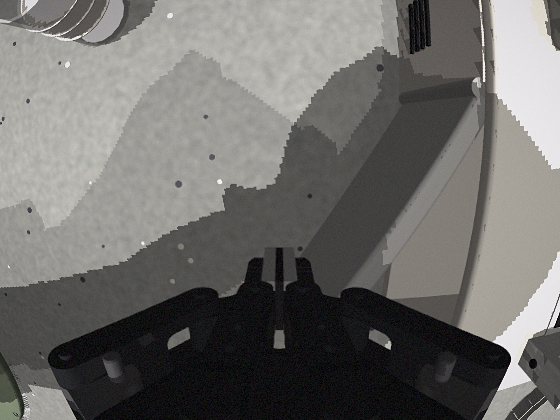

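```bash
python3 -m pendant '[[0,6,0,0],[0,6,0,0],[0,6,0,0],[0,6,0,0],[0,6,0,0],[0,6,0,0],[0,0,0,0]]'; python3 - <<'E'
from h import *
s,p,R=tool();print(p,loc(p),s['force'])
f=grab('side');crop(f['img'],180,160,330,295,5,'pics/f_d.png')
E
```

```text
clock: 4.82
position: [0.5017, 0.1058, 0.0512]
tool_rot: [2.592, 1.571, 0.869]
force: [-1.1, -0.1, 0.0]
grip_width: 0.0001
[0.50168732 0.10582606 0.05122417] [-0.10314498 -0.05188995] [-1.09834787 -0.06762161  0.02482254]
```

View pics/f_d.png

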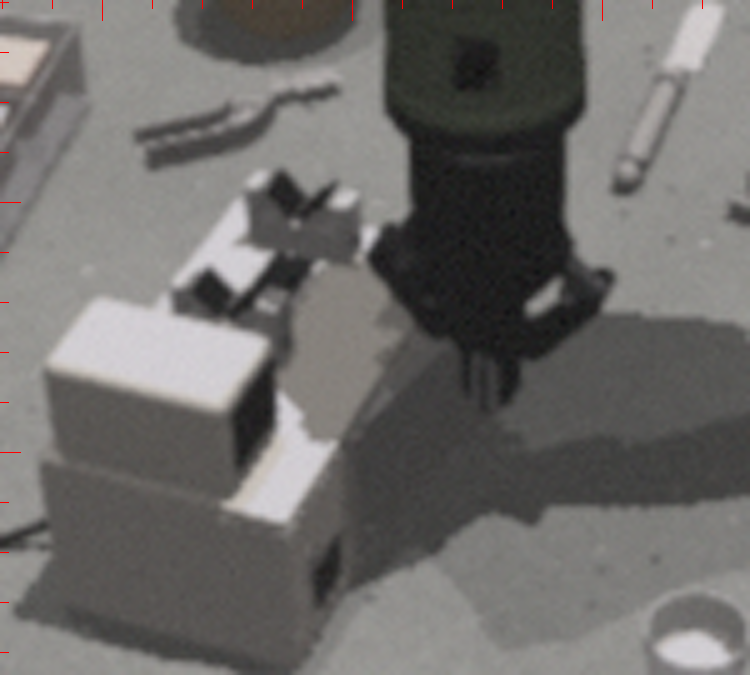

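```bash
python3 -m pendant '[[-10,0,0,0],[-10,0,0,0],[0,5,0,0],[0,5,0,0],[0,0,0,0]]'; python3 - <<'E'
from h import *
s,p,R=tool();print(p,loc(p),s['force'])
f=grab('side');crop(f['img'],180,160,330,295,5,'pics/g_d.png')
f=grab('wrist');cv2.imwrite('pics/g_w.png',f['img'][:,:,::-1])
E
```

```text
clock: 5.5
position: [0.5115, 0.1042, 0.0711]
tool_rot: [-1.826, 1.571, 2.734]
force: [-0.2, -0.0, -0.1]
grip_width: -0.0002
[0.51146094 0.10424548 0.07105338] [-0.09324473 -0.05197244] [-0.176915   -0.03139359 -0.07004301]
```

View pics/g_d.png

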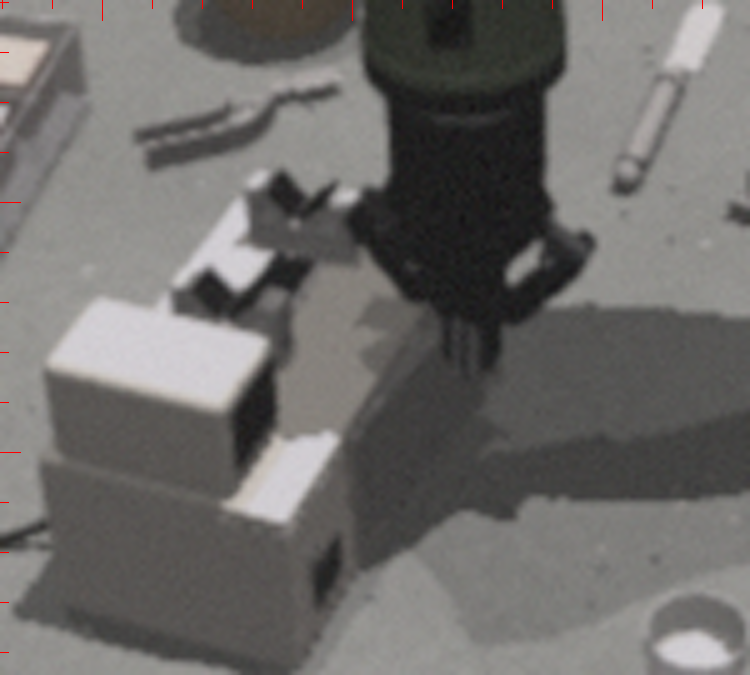

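View pics/g_w.png

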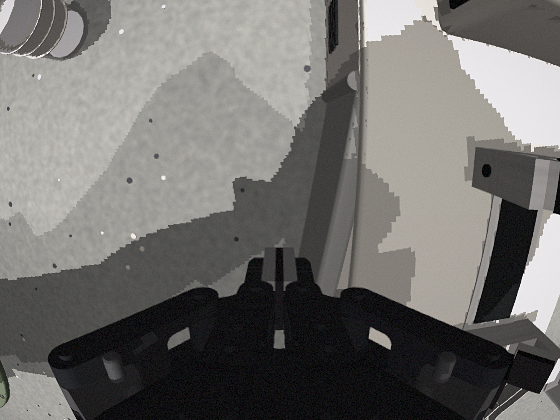

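```bash
python3 -m pendant '[[0,4,0,0],[0,4,0,0],[0,2,0,0],[0,0,0,0]]'; python3 - <<'E'
from h import *
s,p,R=tool();print(p,loc(p),s['force'])
f=grab('wrist');cv2.imwrite('pics/h_w.png',f['img'][:,:,::-1])
E
```

```text
clock: 6.1
position: [0.5205, 0.1027, 0.071]
tool_rot: [-1.13, 1.569, -2.853]
force: [-4.2, -0.2, 1.8]
grip_width: 0.0002
[0.52050103 0.10268856 0.07103928] [-0.08407312 -0.0521426 ] [-4.19826735 -0.23855457  1.77174898]
```

View pics/h_w.png

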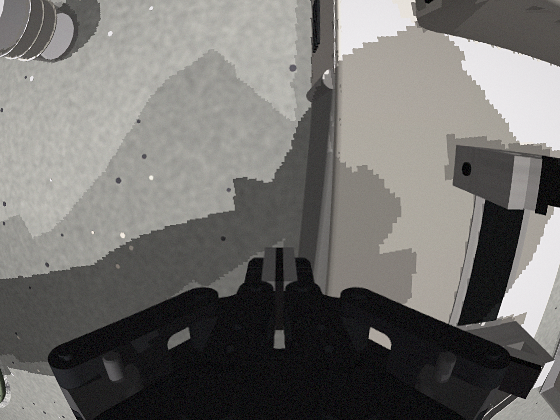

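```bash
python3 -m pendant '[[0,2,0,0],[0,2,0,0],[0,0,0,0]]';python3 - <<'E'
from h import *
s,p,R=tool();print(p,loc(p),s['force'])
E
python3 -m pendant '[[0,2,0,0],[0,0,0,0]]';python3 - <<'E'
from h import *
s,p,R=tool();print(p,loc(p),s['force'])
f=grab('wrist');cv2.imwrite('pics/i_w.png',f['img'][:,:,::-1])
E
```

```text
clock: 6.52
position: [0.5255, 0.1023, 0.0714]
tool_rot: [2.167, 1.57, 0.443]
force: [0.5, 0.6, 0.3]
grip_width: -0.0001
[0.52554435 0.10231251 0.07137199] [-0.07903101 -0.05175068] [0.53551246 0.62878886 0.25943417]
clock: 6.78
position: [0.5262, 0.1022, 0.0712]
tool_rot: [-1.365, 1.569, -3.087]
force: [-8.4, 1.5, 5.3]
grip_width: 0.0
[0.52615228 0.10223637 0.07122495] [-0.07841856 -0.05173388] [-8.42344902  1.54015832  5.30717884]
```

View pics/i_w.png

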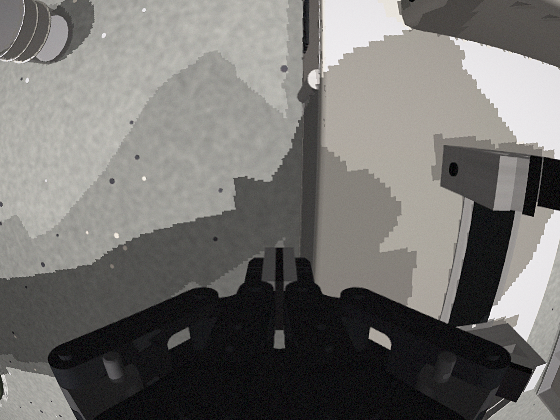

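```bash
python3 -m pendant '[[0,1.5,0,0],[0,0,0,0]]'; python3 -m pendant '[[0,-10,0,0],[0,-20,0,0],[-30,-20,0,0],[-40,0,0,0],[0,0,0,0]]' 1 ;python3 - <<'E'
from h import *
f=grab('wrist');pickle.dump(f,open('wr3.pkl','wb'));cv2.imwrite('pics/j_w.png',f['img'][:,:,::-1])
s,p,R=tool();print(p,loc(p)); print(goto([.4667,-.209,.2]),yawerr(-1.68+np.pi/2))
f=grab('side');crop(f['img'],180,160,330,295,5,'pics/j_d.png')
E
```

```text
clock: 7.08
position: [0.5263, 0.1022, 0.0711]
tool_rot: [-1.281, 1.567, -3.003]
force: [-18.3, 3.0, 12.0]
grip_width: 0.0003
clock: 7.7
position: [0.4806, 0.1098, 0.1438]
tool_rot: [1.93, 1.566, 0.207]
force: [-0.8, -0.2, 0.1]
grip_width: 0.0857
[0.47994733 0.10937339 0.14237538] [-0.12517144 -0.05167529]
[-57.8  35.4 316.6] -2.4810781966630713
```

View pics/j_w.png

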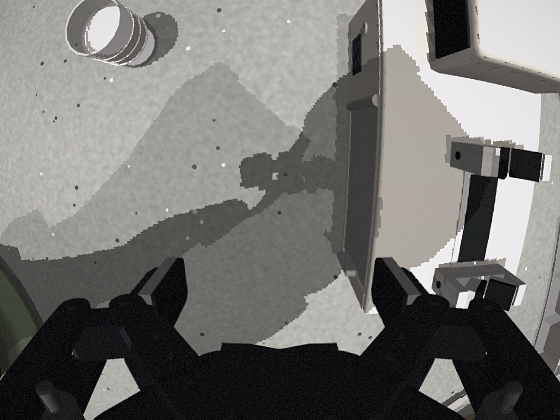

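View pics/j_d.png

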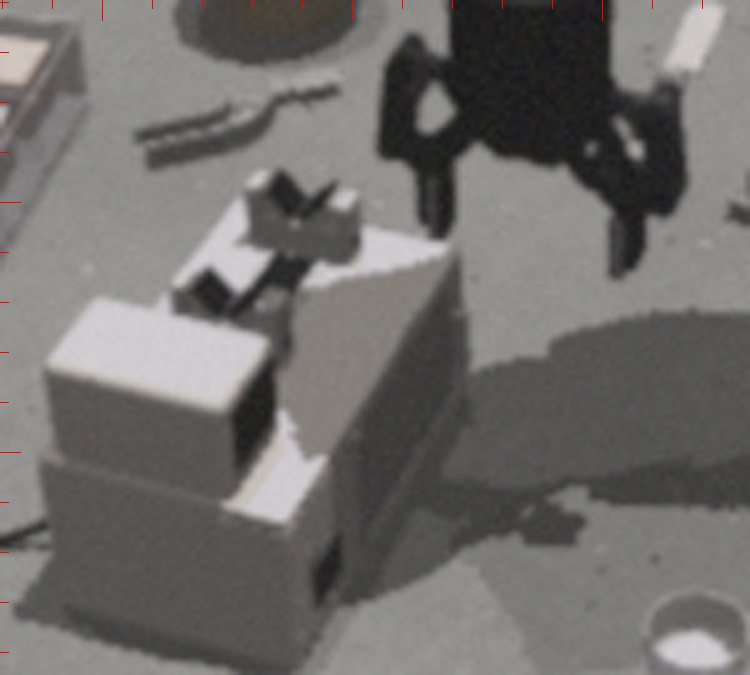

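```bash
python3 - <<'E'
from h import *
print(goto([.617,.0,.27]))
E
```

```text
[-128.4  152.7   87. ]
```

```bash
python3 -m pendant '[[-42,0,20,0],[-42,10,22,0],[-42,40,22,0],[-2,51,23,0],[0,51,0,0],[0,0,0,0]]';python3 - <<'E'
from h import *
f=grab('wrist');pickle.dump(f,open('wr4.pkl','wb'));cv2.imwrite('pics/k_w.png',f['img'][:,:,::-1])
crop(f['img'],190,30,380,240,3,'pics/k_c.png')
s,p,R=tool();print(p,loc(p)); print(goto([.4667,-.209,.2]))
E
```

```text
clock: 8.55
position: [0.618, -0.0007, 0.2667]
tool_rot: [-1.703, 1.568, 2.856]
force: [-0.9, 0.3, -0.6]
grip_width: 0.0854
[6.16433087e-01 1.14623635e-04 2.67081188e-01] [ 0.02628413 -0.13900829]
[  67.4 -116.   229.5]
```

View pics/k_w.png

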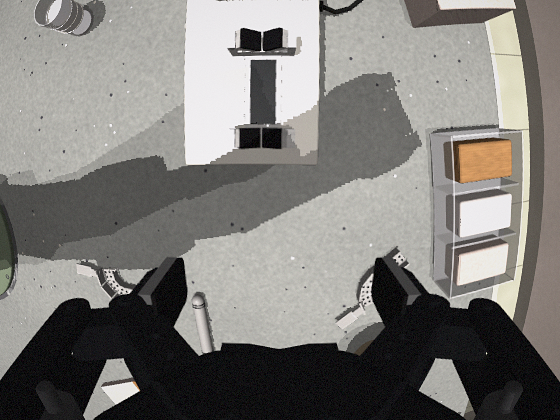

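View pics/k_c.png

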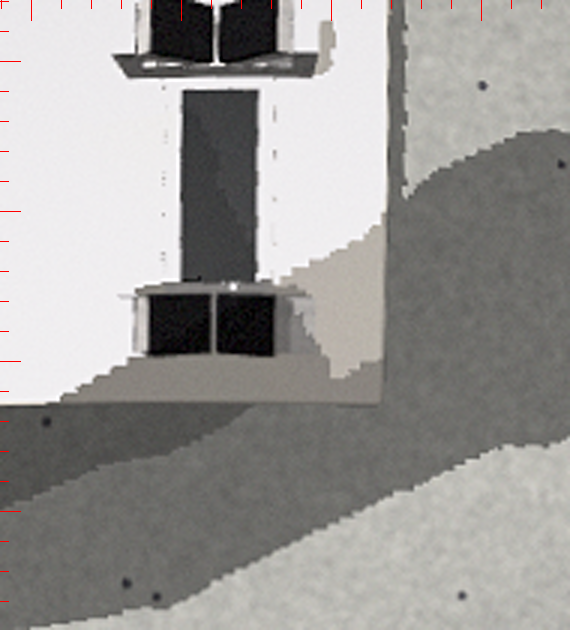

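```bash
python3 - <<'E'
from h import *
f=pickle.load(open('wr4.pkl','rb'))
p=lambda x,y:((x+.5)/3-.5+190,(y+.5)/3-.5+30)
q={}
for n,c,z,l in(('a',(148,355),.14,(-3,-91)),('b',(275,355),.14,(27,-91)),('c',(151,55),.14,(-3,-5)),('d',(278,55),.14,(27,-5)),
 ('Vn',(213.5,354),.1265,(12,-91)),('Vm',(213,297),.1265,(12,-75)),('Vf',(218,58),.1265,(12,-5)),('corner+x-y',(382,403),.1,(65,-110))):
    X=onz(f,*p(*c),z);q[n]=X;print(n,X.round(4),'local mm',(loc(X)*1000).round(1),l)
X=onz(f,185,163,.1);print((loc(X)*1000).round(1),(-65,-110))
d=q['Vf']-q['Vn'];print('yaw V',np.arctan2(-d[0],d[1]));d=(q['c']+q['d']-q['a']-q['b']);print(np.arctan2(-d[0],d[1]))
E
```

```text
a [0.5914 0.0515 0.14  ] local mm [ -6.2 -92. ] (-3, -91)
b [0.6259 0.0459 0.14  ] local mm [ 28.8 -92.3] (27, -91)
c [0.6054 0.1345 0.14  ] local mm [-5.  -7.9] (-3, -5)
d [0.6395 0.1285 0.14  ] local mm [29.6 -8.6] (27, -5)
Vn [0.6084 0.0479 0.1265] local mm [ 11.1 -92.9] (12, -91)
Vm [0.6109 0.0643 0.1265] local mm [ 11.1 -76.4] (12, -75)
Vf [0.6231 0.1335 0.1265] local mm [12.6 -6.1] (12, -5)
corner+x-y [0.6571 0.0228 0.1   ] local mm [  63.1 -110.4] (65, -110)
[ -65.3 -108.3] (-65, -110)
yaw V -0.1696850877183666
-0.16466865784092438
```

```bash
sed -i 's/^TH=-0.152/TH=-0.157/; s/T0=np.array(\[.6115,.1415\])/T0=np.array([.6114,.1404])/' h.py
python3 -m pendant '[[0,0,0,-2.5],[0,-26,51,0],[10,-26,51,0],[20,-26,51,0],[20,-26,51,0],[20,-10,20,0],[0,0,0,0]]'; python3 - <<'E'
from h import *
print(w(.012,-.04,.138))
s,p,R=tool();print(p,goto([.4660,-.215,.003]),yawerr(-1.68+np.pi/2))
f=grab('wrist');pickle.dump(f,open('wr5.pkl','wb'));cv2.imwrite('pics/l_w.png',f['img'][:,:,::-1])
E
```

```text
clock: 9.48
position: [0.4763, -0.2109, 0.1979]
tool_rot: [-1.631, 1.568, 2.97]
force: [-0.5, 1.3, 0.4]
grip_width: 0.0848
[0.61699818 0.0990157  0.138     ]
[ 0.47625669 -0.21088801  0.19790586] [194.9  -9.1   5.3] -0.09177073522997987
```

View pics/l_w.png

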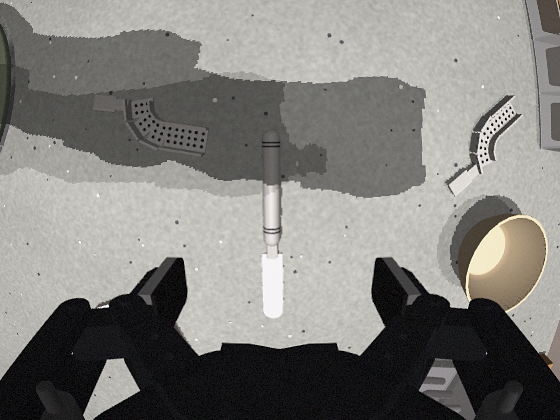

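```bash
python3 - <<'E'
from h import *
f=pickle.load(open('wr5.pkl','rb'))
crop(f['img'],240,120,305,330,3,'pics/l2.png')
s,p,R=tool()
for z in (.009,.05,.1,.19):print(proj(f,[*p[:2],z]))
for u,v,z in((270.5,131,.009),(272.5,244,.009),(272.5,318,.002)):print(onz(f,u,v,z))
E
```

```text
(np.float64(281.58960836496607), np.float64(187.9577241799408))
(np.float64(281.79940134640543), np.float64(196.72752736268438))
(np.float64(282.14317921854047), np.float64(211.24064594803184))
(np.float64(283.24159501419854), np.float64(258.8730852233647))
[ 0.47296789 -0.15011217  0.009     ]
[ 0.46123021 -0.2702803   0.009     ]
[ 0.44918276 -0.37096894  0.002     ]
```

View pics/l2.png

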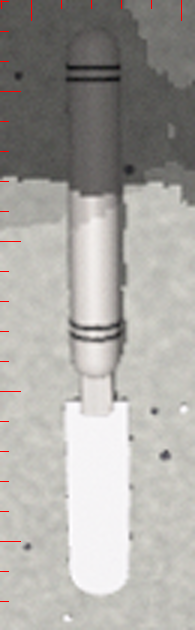

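```bash
python3 -m pendant '[[55,-5,3,0],[55,-4,2,0],[55,0,0,0],[15,0,0,0],[8,0,0,0],[0,0,0,0]]' 1 90; python3 - <<'E'
from h import *
s,p,R=tool();print(p,goto([.4662,-.215,.003]),yawerr(-1.68+np.pi/2))
f=grab('wrist');cv2.imwrite('pics/m_w.png',f['img'][:,:,::-1])
E
```

```text
clock: 10.28
position: [0.47, -0.2141, 0.0125]
tool_rot: [1.312, 1.569, -0.367]
force: [0.2, -0.1, 0.2]
grip_width: 0.0853
[ 0.46997107 -0.21405767  0.01250254] [ 9.5 -3.7  1.3] 0.05355368180118198
```

View pics/m_w.png

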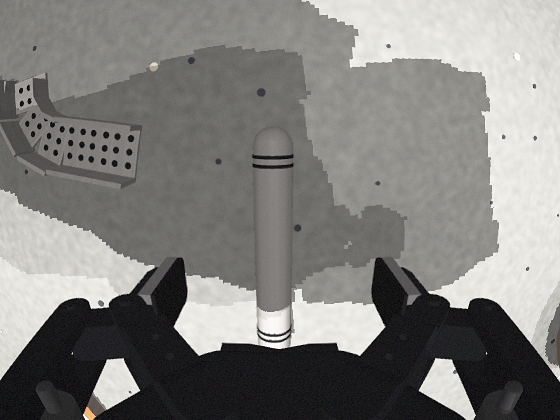

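```bash
python3 -m pendant '[[0,-4,1,0],[6,0,0,0],[3,0,0,0],[0,0,0,0]]'; python3 -m pendant '[[0,0,0,0],[0,0,0,0],[0,0,0,0],[0,0,0,0],[0,0,0,0],[0,0,0,0]]' -1 90; python3 - <<'E'
from h import *
s,p,R=tool();print(p,s['force'],s['grip_width'])
E
```

```text
clock: 10.82
position: [0.4648, -0.2145, 0.002]
tool_rot: [-1.925, 1.57, 2.679]
force: [0.3, -1.2, -0.3]
grip_width: 0.0851
clock: 11.58
position: [0.465, -0.2146, 0.0027]
tool_rot: [0.745, 1.57, -0.934]
force: [-2.4, 1.1, 11.0]
grip_width: 0.0142
[ 0.46504017 -0.21464261  0.00268583] [-2.44806371  1.10259081 10.96443787] 0.014231227484146352
```

```bash
python3 - <<'E'
from h import *
f=grab('wrist');cv2.imwrite('pics/n_w.png',f['img'][:,:,::-1])
f=grab('side');crop(f['img'],250,120,370,220,6,'pics/n_d.png')
s,p,R=tool();print(p,s['force'],s['grip_width'])
E
```

```text
[ 0.46498416 -0.21462726  0.00266863] [-2.17222809 -0.17620953 10.2014755 ] 0.014645421486452705
```

View pics/n_w.png

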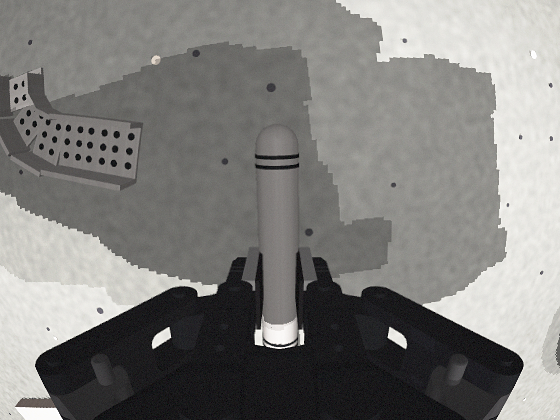

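View pics/n_d.png

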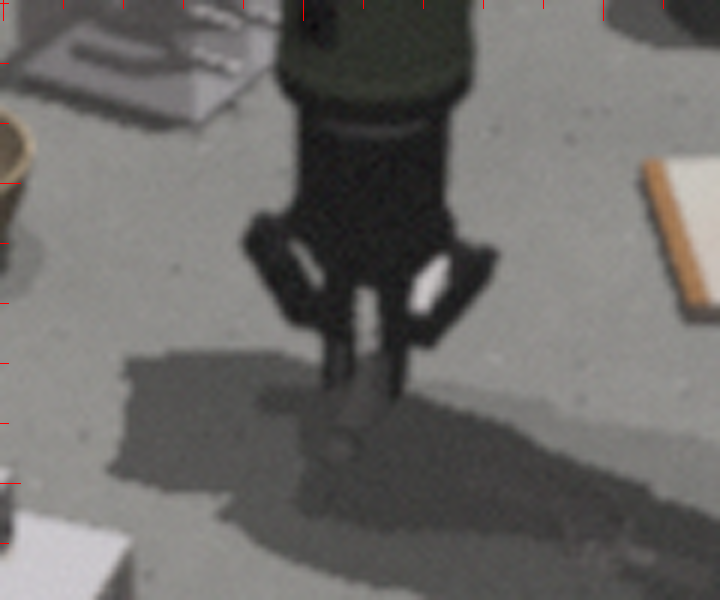

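```bash
python3 -m pendant '[[-2,0,0,0],[-5,0,0,0],[-15,0,0,0],[-30,0,0,0],[-50,0,0,0],[0,0,0,0],[0,0,0,0]]'; python3 - <<'E'
from h import *
f=grab('wrist');cv2.imwrite('pics/o_w.png',f['img'][:,:,::-1])
f=grab('side');crop(f['img'],250,90,370,190,6,'pics/o_d.png')
f=grab('scene');crop(f['img'],160,110,270,210,6,'pics/o_s.png')
s,p,R=tool();print(p,s['force'],s['moment'],s['grip_width'])
E
```

```text
clock: 12.55
position: [0.4647, -0.2148, 0.1046]
tool_rot: [0.686, 1.57, -0.993]
force: [-0.2, -0.2, -1.9]
grip_width: 0.0148
[ 0.46440873 -0.21439452  0.10352644] [ 0.38005566 -0.21615598 -2.32927227] [-0.00958282  0.0172729  -0.05281376] 0.014646559281028355
```

View pics/o_w.png

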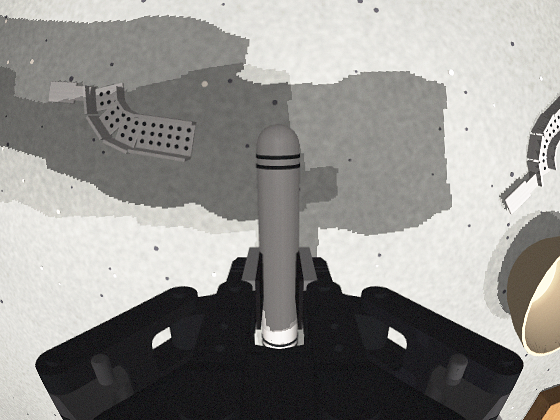

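View pics/o_d.png

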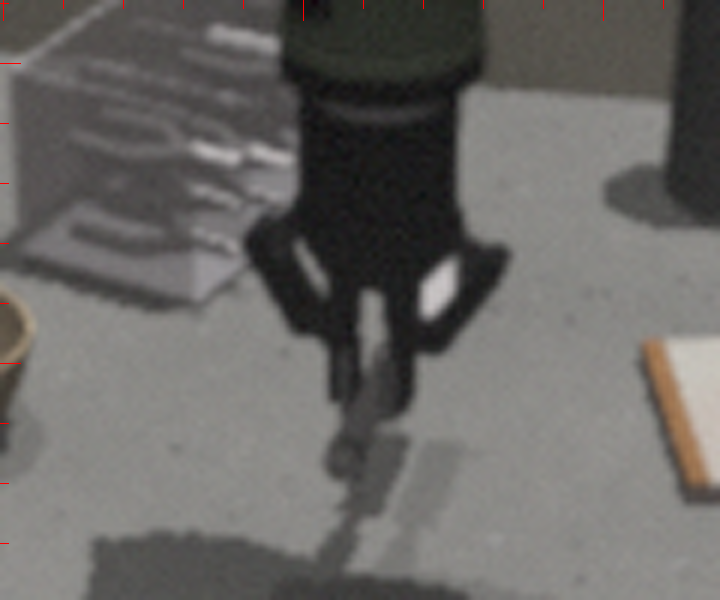

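View pics/o_s.png

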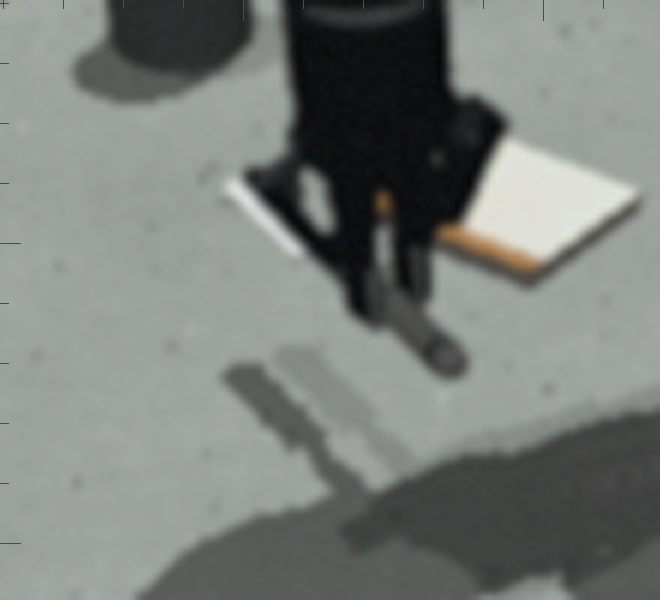

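```bash
python3 - <<'E'
from h import *
X=w(.012,-.0456,.2);print(X,goto(X),yawerr(TH))
E
```

```text
[0.61612258 0.09348457 0.2       ] [ -96.5  117.3 -322.5] 2.7801999048773007
```

```bash
python3 -m pendant '[[-48,0,0,2.8],[-48,0,0,0],[0,0,0,0]]'; python3 - <<'E'
from h import *
X=w(.012,-.0456,.2);print(X,goto(X),yawerr(TH))
E
```

```text
clock: 13.08
position: [0.4661, -0.215, 0.2025]
tool_rot: [1.299, 1.567, -0.429]
force: [-0.6, 0.0, -2.5]
grip_width: 0.0142
[0.61612258 0.09348457 0.2       ] [   2.5   99.7 -328.2] -0.03024899165770075
```

```bash
python3 -m pendant '[[0,5,-15,0],[0,15,-45,0],[0,15,-45,0],[0,15,-45,0],[0,15,-45,0],[0,15,-45,0],[0,13,-45,0],[0,6,-30,0],[0,0,-13,0],[0,0,0,0],[0,0,0,0]]'; python3 - <<'E'
from h import *
X=w(.012,-.0456,.2);print(goto(X),yawerr(TH))
f=grab('wrist');pickle.dump(f,open('wr6.pkl','wb'));cv2.imwrite('pics/p_w.png',f['img'][:,:,::-1])
f=grab('side');crop(f['img'],180,130,310,250,6,'pics/p_d.png')
f=grab('scene');crop(f['img'],190,150,310,260,6,'pics/p_s.png')
E
```

```text
clock: 14.45
position: [0.6138, 0.0926, 0.1998]
tool_rot: [-0.606, 1.57, -2.336]
force: [0.3, -0.2, -2.0]
grip_width: 0.0143
[-0.2  2.1 -1.3] -0.08817804578286702
```

View pics/p_w.png

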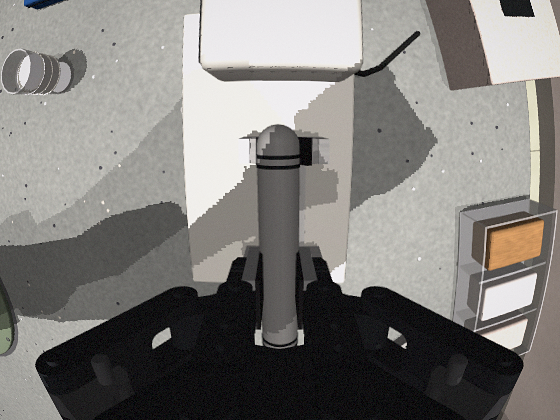

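View pics/p_d.png

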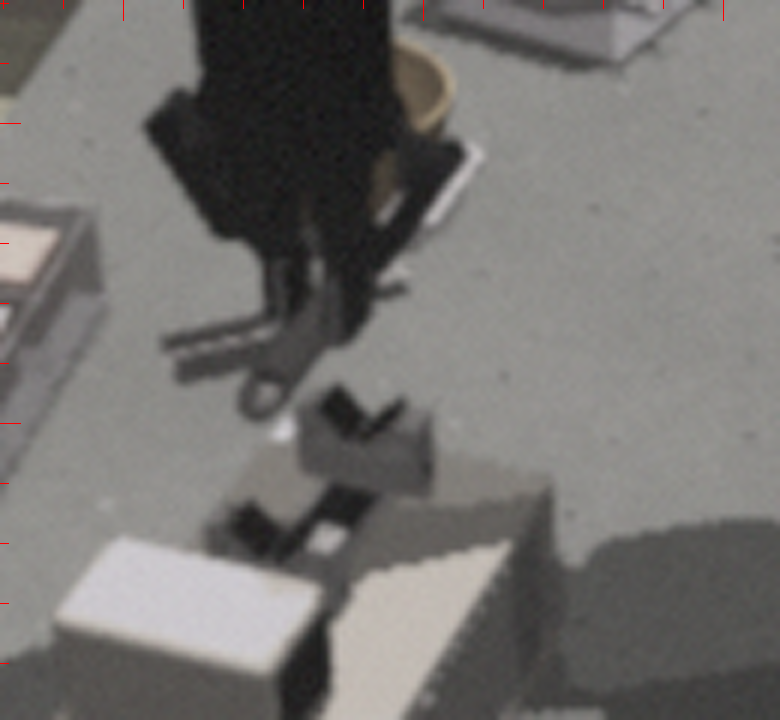

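View pics/p_s.png

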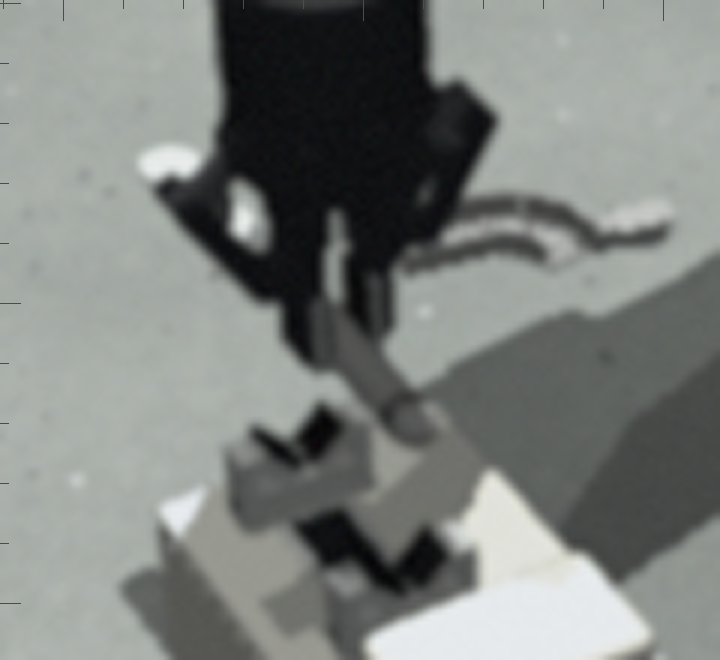

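```bash
python3 - <<'E'
from h import *
f=pickle.load(open('wr6.pkl','rb'))
s,p,R=tool()
print('tcp local',loc(p)*1000)
for n,u,v,z in(('end',278,124.5,.2063),('axis far',277.5,160,.2063),('axis near',279.5,300,.2063)):
    X=onz(f,u,v,z);print(n,(loc(X)*1000).round(1))
crop(f['img'],230,110,340,180,7,'pics/p2.png')
E
```

```text
tcp local [ 10.16317118 -46.73314465]
end [ 8.6 20. ]
axis far [8.4 5.2]
axis near [  9.3 -61. ]
```

View pics/p2.png

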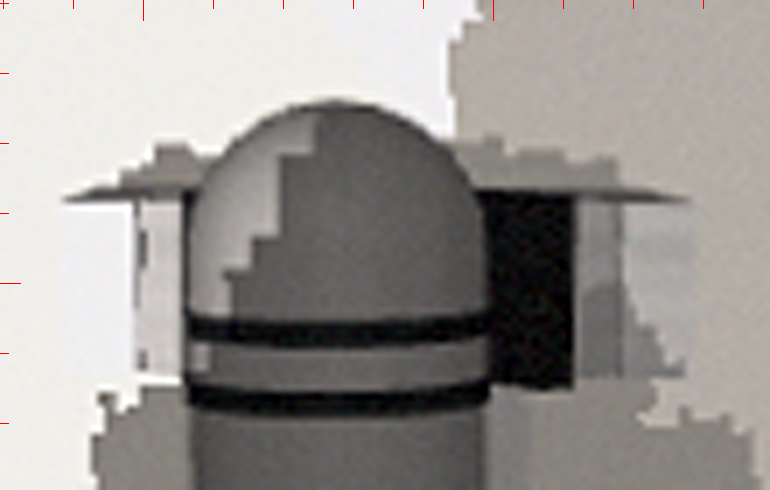

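```bash
python3 - <<'E'
from h import *
f=pickle.load(open('wr6.pkl','rb'))
for u,v in((283.6,138),(283.6,151),(283.6,164),(256,151),(311.5,151)):print((loc(onz(f,u,v,.14))*1000).round(1))
print(goto(w(.012,-.0456,.16)))
E
```

```text
[11.8 11.5]
[11.8  3.4]
[11.9 -4.7]
[-5.2  3.5]
[29.1  3.5]
[40.3  1.8 -1.2]
```

```bash
python3 -m pendant '[[0,3,-2,0.6],[15,0,0,0],[20,0,0,0],[0,0,0,0],[0,0,0,0]]'; python3 - <<'E'
from h import *
s,p,R=tool();print(loc(p)*1000,p,s['force'])
f=grab('wrist');pickle.dump(f,open('wr7.pkl','wb'));crop(f['img'],210,100,350,240,5,'pics/q_w.png')
for n,u,v,z in(('end',278,124.5,.171),('axis far',277.5,160,.171),('axis near',279.5,300,.171)):
    X=onz(f,u,v,z);print(n,(loc(X)*1000).round(1))
f=grab('side');crop(f['img'],180,130,310,250,6,'pics/q_d.png')
E
```

```text
clock: 15.22
position: [0.6174, 0.0954, 0.1652]
tool_rot: [-1.825, 1.57, 2.72]
force: [1.0, -0.2, -1.2]
grip_width: 0.0144
[ 12.96586265 -43.50145519] [0.61740469 0.09540629 0.16517711] [ 0.98244065 -0.23256091 -1.18330349]
end [12.4 23.4]
axis far [12.   8.5]
axis near [ 12.2 -58. ]
```

View pics/q_w.png

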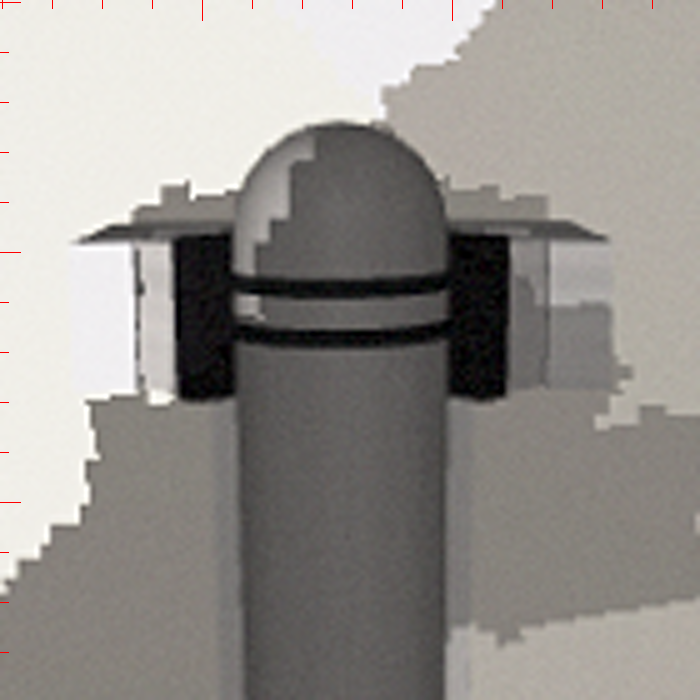

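View pics/q_d.png

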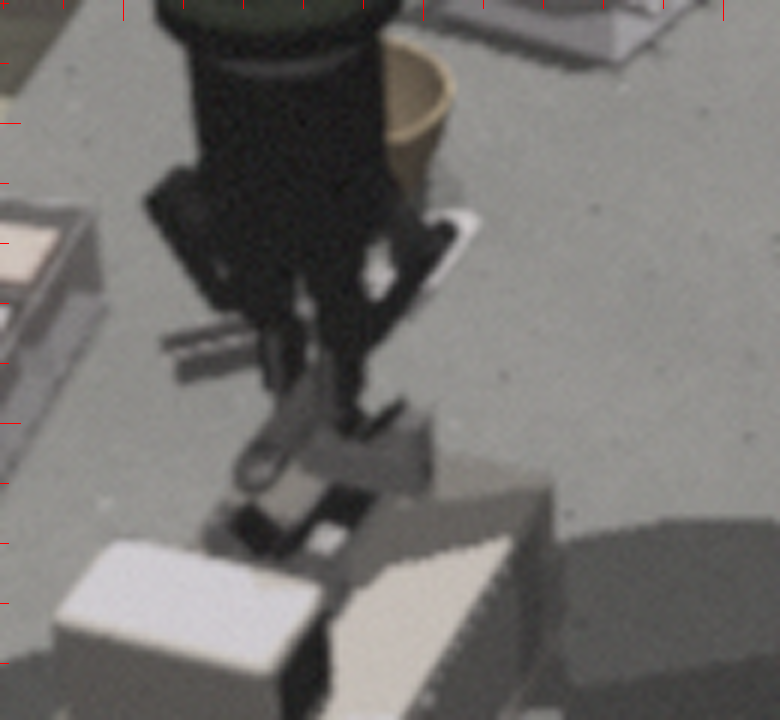

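```bash
python3 -m pendant '[[14,0,1,0],[12,0,0,0],[2,0,0,0],[0,0,0,0]]'; python3 -m pendant '[[1.5,0,0,0],[0,0,0,0]]';python3 -m pendant '[[1.5,0,0,0],[0,0,0,0]]'
```

```text
clock: 15.82
position: [0.6172, 0.0944, 0.1371]
tool_rot: [-1.697, 1.57, 2.847]
force: [0.5, 0.5, -2.1]
grip_width: 0.0147
clock: 16.08
position: [0.6173, 0.0943, 0.136]
tool_rot: [1.906, 1.57, 0.167]
force: [0.4, -0.2, -0.7]
grip_width: 0.0143
clock: 16.32
position: [0.6172, 0.0943, 0.1342]
tool_rot: [-1.499, 1.571, 3.045]
force: [0.4, -0.4, -2.1]
grip_width: 0.0145
```

```bash
python3 -m pendant '[[1,0,0,0],[0,0,0,0]]'; python3 -m pendant '[[1,0,0,0],[0,0,0,0]]';python3 -m pendant '[[1,0,0,0],[0,0,0,0]]'
```

```text
clock: 16.58
position: [0.6172, 0.0943, 0.1332]
tool_rot: [-1.779, 1.571, 2.765]
force: [-0.0, 0.7, -1.0]
grip_width: 0.0147
clock: 16.82
position: [0.6171, 0.0943, 0.1322]
tool_rot: [-1.391, 1.571, -3.13]
force: [-0.3, 0.5, -1.0]
grip_width: 0.0146
clock: 17.08
position: [0.617, 0.0945, 0.1317]
tool_rot: [-1.296, 1.57, -3.035]
force: [-4.9, 0.2, 7.5]
grip_width: 0.0146
```

```bash
python3 -m pendant '[[0,-0.5,0,0],[0,0,0,0]]'; python3 -m pendant '[[0.7,-0.2,0,0],[0,0,0,0],[0,0,0,0]]';python3 - <<'E'
from h import *
for i in range(3):
    s,p,R=tool();print(s['force'],s['moment'],R.T@s['force'],loc(p)*1000); grab('wrist')
E
```

```text
clock: 17.32
position: [0.6169, 0.0945, 0.1317]
tool_rot: [1.857, 1.57, 0.118]
force: [-1.8, -0.9, 6.0]
grip_width: 0.0145
clock: 17.7
position: [0.617, 0.0945, 0.1316]
tool_rot: [1.733, 1.57, -0.005]
force: [-5.0, -2.6, 15.6]
grip_width: 0.0146
[-5.03211638 -2.62566361 15.60930868] [-0.31611698  0.93602478 -0.07898063] [-15.61534815  -4.50337065   3.42744466] [ 12.68198551 -44.46904682]
[-4.42144954 -2.05497349 13.95745866] [-0.28165717  0.92543673 -0.07274085] [-13.9628184   -3.99831506   2.76332465] [ 12.68941263 -44.48845863]
[-4.03830755 -0.83744414 14.8359928 ] [-0.32355009  0.98639804 -0.10318546] [-14.84074085  -3.82373659   1.49912384] [ 12.67601123 -44.49221086]
```

```bash
python3 -m pendant '[[0,-0.6,0,0],[0,0,0,0],[0,0,0,0]]'; python3 - <<'E'
from h import *
for i in range(3):
    s,p,R=tool();print(R.T@s['force'],s['moment'],loc(p)*1000,p[2]); grab('wrist')
f=grab('wrist');pickle.dump(f,open('wr8.pkl','wb'));crop(f['img'],210,100,350,240,5,'pics/r_w.png')
f=grab('side');crop(f['img'],180,130,310,250,6,'pics/r_d.png')
f=grab('scene');crop(f['img'],190,150,310,260,6,'pics/r_s.png')
E
```

```text
clock: 18.23
position: [0.6169, 0.0945, 0.1317]
tool_rot: [1.782, 1.569, 0.043]
force: [-0.7, -1.3, 12.9]
grip_width: 0.0143
[-12.88801721  -0.49305608   1.35448324] [-0.32440655  0.03789804 -0.06517377] [ 12.62263167 -44.50868699] 0.13165277894019561
[-12.51006492  -0.202582     1.69499471] [-0.34530167  0.0651191  -0.09850563] [ 12.64107011 -44.47569134] 0.13167044994482896
[-11.1361219    0.18799909   1.56074143] [-0.3589559   0.02395288 -0.0819459 ] [ 12.65028026 -44.46991907] 0.131691956411759
```

View pics/r_w.png

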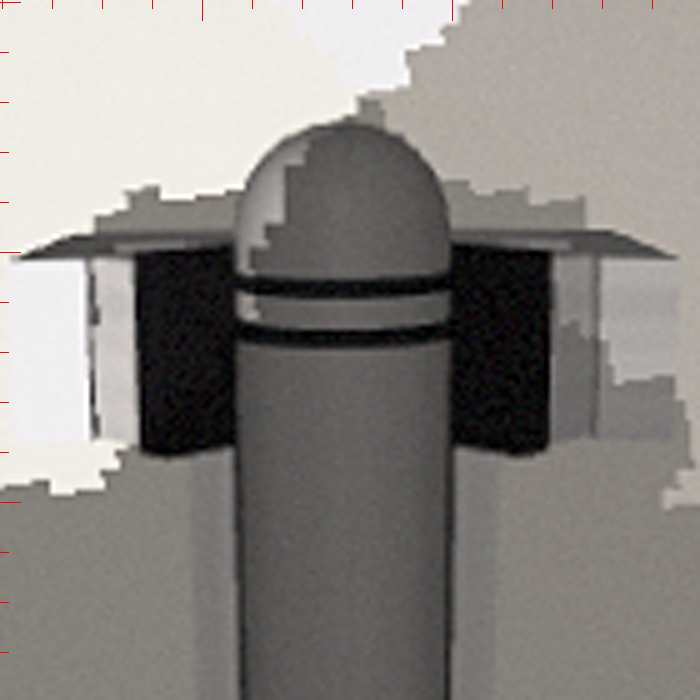

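View pics/r_d.png

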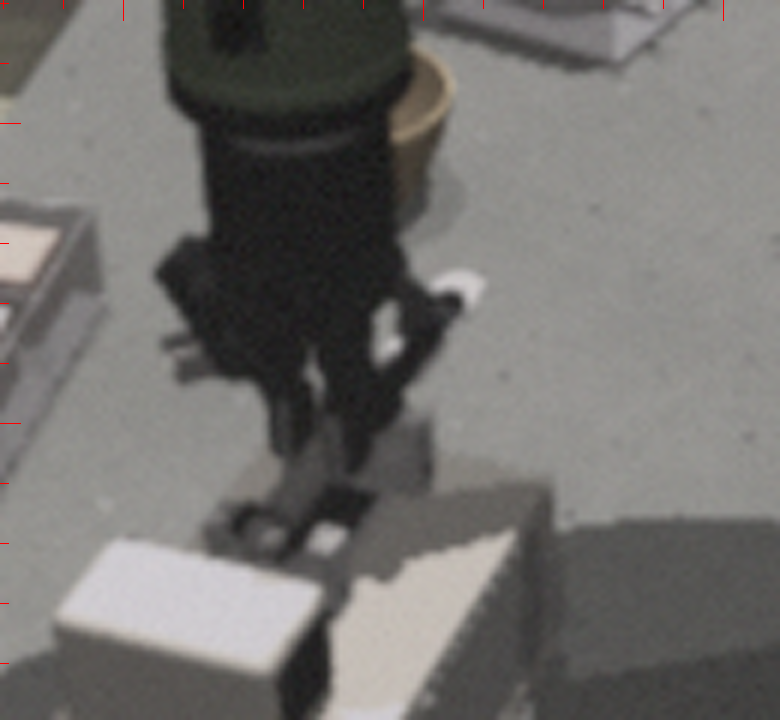

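View pics/r_s.png

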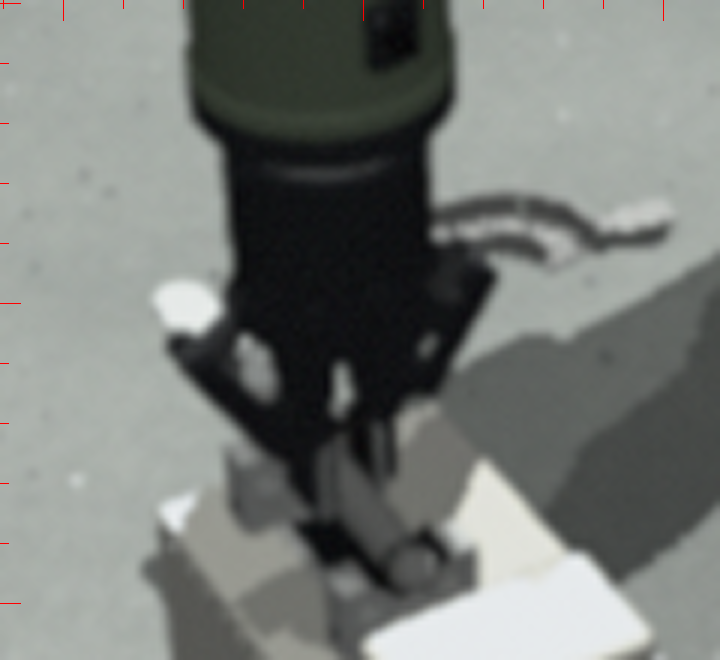

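```bash
python3 -m pendant '[[0.8,0,0,0],[0,0,0,0],[0,0,0,0]]'; python3 -m pendant '[[0,0,0,0],[0,0,0,0],[0,0,0,0],[0,0,0,0],[0,0,0,0],[0,0,0,0],[0,0,0,0],[0,0,0,0]]'; python3 - <<'E'
from h import *
for i in range(3):
    s,p,R=tool();print(R.T@s['force'],s['moment'],loc(p)*1000,p[2]); grab('wrist')
E
```

```text
clock: 18.9
position: [0.617, 0.0945, 0.1315]
tool_rot: [1.717, 1.568, -0.022]
force: [-4.7, -2.4, 23.1]
grip_width: 0.0148
clock: 19.9
position: [0.617, 0.0945, 0.1315]
tool_rot: [1.728, 1.568, -0.011]
force: [-5.0, -2.5, 22.3]
grip_width: 0.0146
[-22.28246455  -4.41173874   3.33621274] [-0.64357526  0.91809988 -0.06791132] [ 12.68149049 -44.45404543] 0.13154771742807989
[-22.79908003  -4.29740317   3.80221702] [-0.68290091  0.96912427 -0.09314391] [ 12.67502897 -44.46926775] 0.13152891549250456
[-22.1081433   -3.62549454   2.6465744 ] [-0.63074875  0.93911656 -0.05176343] [ 12.71081488 -44.49872087] 0.13153890813882652
```

```bash
python3 -m pendant '[[0,-0.6,0.2,0],[0,0,0,0],[0,0,0,0],[0,0,0,0]]'; python3 - <<'E'
from h import *
for i in range(3):
    s,p,R=tool();print(R.T@s['force'],s['moment'],loc(p)*1000,p[2]); grab('wrist')
f=grab('wrist');cv2.imwrite('pics/s_w.png',f['img'][:,:,::-1])
for n,u,v,z in(('end',279,124.5,.138),('axis near',280,300,.138)):
    X=onz(f,u,v,z);print(n,(loc(X)*1000).round(1))
f=grab('side');cv2.imwrite('pics/s_d.png',f['img'][:,:,::-1])
f=grab('scene');cv2.imwrite('pics/s_s.png',f['img'][:,:,::-1])
E
```

```text
clock: 20.55
position: [0.6169, 0.0945, 0.1315]
tool_rot: [1.84, 1.567, 0.101]
force: [1.0, -1.5, 18.8]
grip_width: 0.0145
[-18.79969523   1.30953543   1.33031379] [-0.5105525  -0.07365512 -0.09128704] [ 12.61071946 -44.44248068] 0.1315443122521934
[-19.52637932   0.64005567   2.94715094] [-0.469957   -0.06393923 -0.10715387] [ 12.66138281 -44.52676905] 0.1315567737486853
[-18.72672478   0.93837887   1.60789372] [-0.46026415 -0.10524104 -0.0721452 ] [ 12.60237506 -44.49854196] 0.13153830220404042
end [12.4 22.4]
axis near [ 12.1 -58.6]
```

View pics/s_w.png

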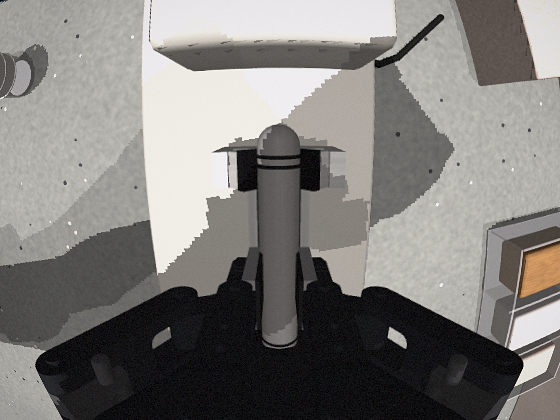

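View pics/s_d.png

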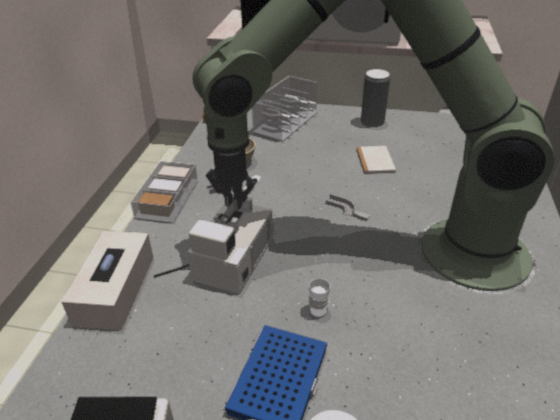

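View pics/s_s.png

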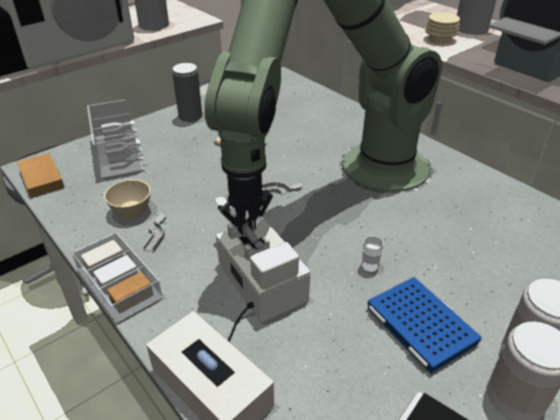

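```bash
python3 - <<'E'
from h import *
from workcell import job_done
s,p,R=tool();print(R.T@s['force'],s['grip_width'],s['clock']);print(job_done())
E
```

```text
[-19.09358795   1.22054841   2.30682567] 0.014238291492340106 20.85
the job is handed in; nothing more can be done
None
```

The door is shut and the spatula's handle is in the V-cradle. I handed the job in at 20.9 s with the arm still gripping and pressing it.

- **Door:** I pushed it over the catch. The resistance rose to about 4 N, dropped to about zero as it went home, then built to 18 N sideways (about 22 N in all) against the stop. Pictures after I backed off showed it flush. The last view does not show the door clearly, but nothing touched it again.
- **Handle position:** Its free end measured 22.4 mm along the reader against 22.5 mm expected. Its axis measured 12.1–12.4 mm across against 12 mm. The tool height matched the predicted seating height, and the blade points out past the open end.
- **Pressing:** The last reading was 19 N down, with about 1 N across the V and 2 N along it. The wrist moment puts the load between the two saddles, so both should be bearing; I inferred that and did not see it directly.
- **Disagreement:** The gripper reported an opening of about 14.5 mm on the 18 mm handle. The grip held steady through the lift and the press, with no droop visible.
- **Other items:** In the last pictures nothing else on the counter appeared to have moved. I compared these by eye, and the arm partly hides the bowl and one tray in the side view.

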